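# Line up the table seasonings by height

## Task

Lay out the seasonings on this grill table: stand the four containers (soy sauce bottle, pepper mill, steel shaker and lidded clay pot) on the four small black saucers in order of height, the tallest on the saucer next to the steel napkin dispenser and stepping down to the shortest next to the pile of share plates. Leave each one standing upright in the middle of its own saucer; set them down gently, without dropping them or knocking any of them over.

Things in the scene. Friction and masses are not known exactly. Their poses are not given: they have to be found in the camera images.
- soy_bottle: Soy sauce bottle, 140 mm high, the tallest: straight dark glass body 56 mm across up to 107 mm, then a shoulder and a steel pouring cap 43 mm across with a small spout on top; about 350 g. Origin: centre of its underside; z is its upright axis. Round; at the start it stands upright on the table, anywhere among the others.
- pepper_mill: Wooden pepper mill, 115 mm high, second tallest: straight round body 52 mm across up to 100 mm, domed head with a small steel button on top; about 250 g. Origin: centre of its underside; z is its upright axis. Round; at the start it stands upright on the table, anywhere among the others.
- steel_shaker: Stainless steel shaker, 90 mm high, third tallest: straight body 60 mm across up to 74 mm, tapered lid with holes on top; about 220 g. Origin: centre of its underside; z is its upright axis. Round; at the start it stands upright on the table, anywhere among the others.
- paste_pot: Small dark brown clay pot, 66 mm high, the shortest: body 58 mm across, straight from 4 to 42 mm, with a lid 55 mm across that is fixed on and a small round knob on top; about 240 g. Origin: centre of its underside; z is its upright axis. Round; at the start it stands upright on the table, anywhere among the others.
- saucer_a: First saucer: square black drip saucer 98 mm wide, fixed on a pale wooden board; flat floor 84 mm square, 4 mm above its origin; low flared rim, 9 mm above its origin. Origin: middle of its underside, 12 mm above the table; its y axis runs along the row, centres 105 mm apart. Straight row a, b, c, d, with a at the +y end.
- saucer_b: Second saucer: square black drip saucer 98 mm wide, fixed on a pale wooden board; flat floor 84 mm square, 4 mm above its origin; low flared rim, 9 mm above its origin. Origin: middle of its underside, 12 mm above the table; its y axis runs along the row, centres 105 mm apart.
- saucer_c: Third saucer: square black drip saucer 98 mm wide, fixed on a pale wooden board; flat floor 84 mm square, 4 mm above its origin; low flared rim, 9 mm above its origin. Origin: middle of its underside, 12 mm above the table; its y axis runs along the row, centres 105 mm apart.
- saucer_d: Last saucer: square black drip saucer 98 mm wide, fixed on a pale wooden board; flat floor 84 mm square, 4 mm above its origin; low flared rim, 9 mm above its origin. Origin: middle of its underside, 12 mm above the table; its y axis runs along the row, centres 105 mm apart. d is at the -y end of the row.
- napkins: Napkin dispenser, a fixed steel box 90 x 110 x 124 mm (x, y, z) with a white napkin in its front slot; origin: middle of its underside, 12 mm above the table. It stands at one end of the row, beside saucer a or beside saucer d (it varies), 133 mm between centres; at the other end stands a pile of square black share plates 54 mm high.
Things that resemble listed ones, but are neither listed nor needed, are in the scene too. Leave any blue look-alike of the pepper_mill alone. What is shaped like the steel_shaker but green is not meant.

How it is judged:
By the outcome, as a careful person would: the job done as asked, in the order asked, and still so for the second after the job is handed in, with the robot touching nothing.
It also fails if it takes over 112 s, if anything falls off the work surface, if the arm or the gripper's body presses on something with over 40 N, if the wrist force passes 120 N, or if a joint passes its speed limit or range.

## Robot

A 6-joint arm with a two-finger parallel gripper is mounted at the origin on the work surface. World frame = base frame: x ahead of the robot, y to its left, z up, the work surface at z = 0. Lengths are in m, angles in rad, forces in N, time in s.
With the tool pointing down it reaches from about 0.375 to 0.975 m from the base axis. Payload 3.8 kg.
Tool frame: the origin (TCP) lies midway between the tips of the shut fingers; the grasp point (between the pads) lies 19 mm behind it; z points along the fingers, y is the line along which they close (so a half turn about z gives the same grasp; the last joint's range is limited). The gripper opens to 85 mm and grips with 20 to 120 N. Pads are 22 mm wide; open, the fingers measure 114 mm over their backs; the gripper's body (76 mm by 85 mm) begins 54 mm behind the grasp point. The pads swing forward as they close: fully open they stand 13 mm farther back than shut.
Start: joints at [1.098, 0.264, 1.604, -0, 1.274, -0.037], TCP at [0.285, 0.612, 0.196] pointing down, gripper open.
Joint ranges: [-2.63, 2.63], [-0.94, 2.18], [0.31, 2.57], [-1.31, 4.45], [0, 2.66], [-2.55, 2.55]. Speed limits (rad/s): [2.57, 2.57, 3.14, 3.14, 3.14, 3.14].

## Interface

Orientations are given as a rotation vector (axis times angle).
In Python, from rig import env gives the robot as it stands. The module is installed in compiled form; this text tells all that it offers.
- The arm moves only by the shell command python3 -m handwheel 'ROWS'. ROWS is text: rows parted by semicolons, each of 7 numbers parted by spaces: the turn, a rotation vector about the tool's x, y, z in units of 8 degrees (1.0 is 8 degrees), then the shift along the tool's x, y, z in units of 25 mm (1.0 is 25 mm), then the opening, from 0 (shut) to 1 (fully open). In form: rx ry rz dx dy dz claw; .... A call has exactly 10 rows; each row shifts and turns the commanded pose from where the row before left it, along the tool's axes as they then stand; what a row does not reach is not made up. A row lasts 1/8 s, in which the tool goes at most 62.5 mm and 10.7 degrees, less where a joint would pass 70% of its speed; a pose out of reach is approached as far as the arm can. A call is refused whole if a number of a shift passes 1 or a number of a turn 1, either way. A call with a gripper value outside its range is refused whole. The fingers move at their own pace and stop on an object; the grip force is fixed at half the most. Time passes only in rows, so rows that do not move let the fingers close, or fill a call up. It gives the time, the measured TCP pose, the force, the opening and the grip force at its end, in the units of the state.
- env.observe(): the state, without advancing time (a new reading comes with each control period).
- env.camera(name): name is "scene" or "top" or "wrist"; returns a dict with "frame" (384x512x3 uint8, red, green, blue), "intrinsics" (3x3 intrinsics, pixels), "camera_from_world" (4x4, takes a point from world to camera coordinates). Camera axes: x right, y down, z forward; pixel columns grow to the right and rows downward; lengths in m; the calibration is good to about 2 mm. A picture is of the moment at which its call begins. There is no depth.
- env.sign_off(): hands the job in; it is judged then, once.
Trained networks look in the newest picture that a camera, given by its name, has taken for a name from the list of things; names that differ only in an ending like _2 or _b are one class to them, and where a whole thing is asked for, a point or a joint stands for the part that bears it (a point fixed in the world has none). Each returns a list of dicts, best first, with "confidence" (0 to 1); they miss things now and then, are a little off and sometimes report something else, mostly with a low value. They report only what shows in the picture. A call takes as long as a camera call. They do not tell look-alikes from the thing itself.
- env.silhouettes(camera, label): "region" (384x512 bool, what is visible of it) and "position" ([column, row] in pixels, amid what is visible of it).
The state is a dict: "time": time; "joints": joint angles; "qvel": joint speeds; "joint_efforts": joint torques, N m; "ee_pos": TCP position; "tool_rot": TCP orientation; "contact_force": force on the tool from outside, world axes, zero at the start; "wrist_torque": the same for the moment, N m; "finger_gap": finger opening in m; "finger_force": force on a finger pad.
Only numpy, scipy, OpenCV 4.12 (cv2) and the standard library are available. Lean on these libraries where they do the work, as an engineer would, in place of code of your own. Each camera call takes 0.05 s, during which the arm holds its last target. There are 200 camera calls.

## Working session

There is one attempt and no reset: what is moved stays moved. The work goes in short steps, Python scripts to look and compute and a shell command to move; the robot and the scene stay as the last step left them, time stands still between calls to the robot, and variables do not carry over. Pictures are saved under pics/ and viewed, at most 14 in all, crops included, and the job is handed in when it is done.

```bash
mkdir -p pics
cat > h.py <<'E'
import numpy as np, cv2
from rig import env
def cam(n,save=None):
    c=env.camera(n)
    if save: cv2.imwrite('pics/'+save,c['frame'][:,:,::-1])
    return c
def ray(c,p):
    T=c['camera_from_world'];R=T[:3,:3];o=-R.T@T[:3,3]
    d=R.T@np.linalg.inv(c['intrinsics'])@np.array([p[0],p[1],1.]);return o,d
def onz(c,p,z):
    o,d=ray(c,p);return o+d*(z-o[2])/d[2]
def proj(c,P):
    T=c['camera_from_world'];q=c['intrinsics']@(T[:3,:3]@np.array(P)+T[:3,3]);return q[:2]/q[2]
E
python3 - <<'E'
from h import *
np.set_printoptions(precision=3,suppress=True)
s=env.observe();print(s['time'],s['ee_pos'],s['tool_rot'],s['finger_gap'])
for n in('scene','top'):
    c=cam(n,n+'1.png');print(n,ray(c,(256,192)))
    for l in('soy_bottle','pepper_mill','steel_shaker','paste_pot','saucer_a','napkins'):
        for d in env.silhouettes(n,l):
            ys,xs=np.where(d['region'])
            print(l,round(d['confidence'],2),np.array(d['position']),(xs.min(),xs.max(),ys.min(),ys.max()) if len(xs) else None)
E
```

```text
0.0 [0.285 0.611 0.194] [-0.679 -3.067  0.003] 0.08527021040055038
scene (array([1.078, 0.576, 0.749]), array([-0.557, -0.491, -0.67 ]))
soy_bottle 0.86 [269.1 176.7] (np.int64(261), np.int64(281), np.int64(157), np.int64(200))
soy_bottle 0.41 [188.  133.6] (np.int64(182), np.int64(198), np.int64(122), np.int64(141))
pepper_mill 0.84 [225.8 127.7] (np.int64(218), np.int64(233), np.int64(112), np.int64(145))
pepper_mill 0.73 [213.5 144.7] (np.int64(204), np.int64(220), np.int64(127), np.int64(160))
steel_shaker 0.87 [386.4 251.3] (np.int64(371), np.int64(403), np.int64(236), np.int64(274))
steel_shaker 0.65 [353.  229.6] (np.int64(338), np.int64(364), np.int64(215), np.int64(249))
steel_shaker 0.46 [218.4 225. ] (np.int64(196), np.int64(240), np.int64(209), np.int64(241))
paste_pot 0.7 [188.8 133.7] (np.int64(182), np.int64(198), np.int64(123), np.int64(142))
saucer_a 0.94 [195.8 206.8] (np.int64(171), np.int64(215), np.int64(192), np.int64(221))
saucer_a 0.93 [243.7 244.9] (np.int64(223), np.int64(262), np.int64(227), np.int64(264))
saucer_a 0.85 [168.  190.8] (np.int64(149), np.int6
[... 753 characters left out ...]
[138.8 223.5] (np.int64(128), np.int64(156), np.int64(211), np.int64(234))
steel_shaker 0.75 [104.4 223.6] (np.int64(88), np.int64(119), np.int64(209), np.int64(233))
paste_pot 0.58 [396.8 227.4] (np.int64(384), np.int64(409), np.int64(218), np.int64(239))
saucer_a 0.97 [320.9 146.1] (np.int64(305), np.int64(342), np.int64(127), np.int64(162))
saucer_a 0.87 [248.4 147.7] (np.int64(230), np.int64(266), np.int64(129), np.int64(164))
saucer_a 0.77 [208.3 146.9] (np.int64(193), np.int64(228), np.int64(130), np.int64(165))
saucer_a 0.67 [285.9 145.6] (np.int64(268), np.int64(304), np.int64(128), np.int64(163))
napkins 0.61 [158.4 141.6] (np.int64(130), np.int64(184), np.int64(120), np.int64(167))
```

View pics/scene1.png

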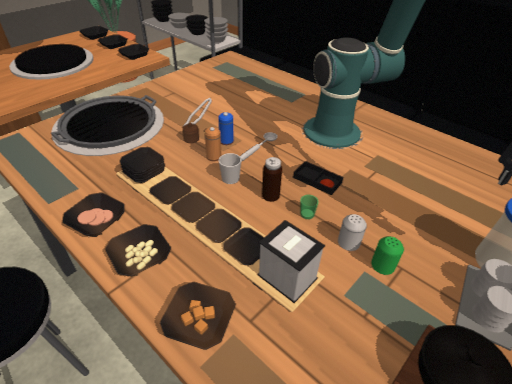

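View pics/top1.png

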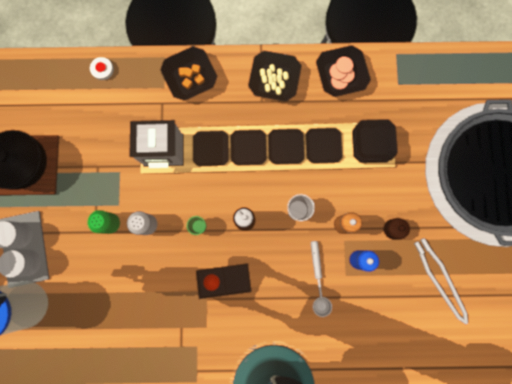

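The top view shows the napkin box at (157,142), on the left (+y) end, so the order is soy→a, mill→b, shaker→c and pot→d. The containers are soy (244,218), wooden mill (350,222), steel shaker (141,223) and pot (397,228). The look-alikes are the green shaker (103,222) and blue mill (365,260). There are also cups at (197,226) and (301,208).

```bash
cat > fit.py <<'E'
from h import *
from scipy.optimize import minimize
np.set_printoptions(precision=4,suppress=True)
prof={'soy_bottle':[(0,.028),(.107,.028),(.12,.0215),(.135,.0215)],'pepper_mill':[(0,.026),(.1,.026),(.112,.012)],'steel_shaker':[(0,.03),(.074,.03),(.09,.022)],'paste_pot':[(0,.027),(.004,.029),(.042,.029),(.046,.0275),(.052,.0275),(.066,.006)]}
a=np.linspace(0,2*np.pi,24,endpoint=False)
def solid(l,x,y,z0=0):
    return np.array([(x+r*np.cos(t),y+r*np.sin(t),z0+z) for z,r in prof[l] for t in a])
def mask(c,P):
    p=np.array([proj(c,q) for q in P]);h=cv2.convexHull((p*16).astype(np.int32))
    m=np.zeros((384,512),np.uint8);cv2.fillConvexPoly(m,h,1,shift=4);return m>0
def iou(a,b):return (a&b).sum()/max((a|b).sum(),1)
def fit(cs,l,near,z0=0):
    # cs: list of (cam,region)
    f=lambda v:-sum(iou(mask(c,solid(l,v[0],v[1],z0)),r) for c,r in cs)
    r=minimize(f,near,method='Nelder-Mead',options=dict(initial_simplex=[near,np.add(near,[.012,0]),np.add(near,[0,.012])],xatol=2e-4,fatol=1e-4))
    return r.x,-r.fun/len(cs)
E
python3 - <<'E'
from fit import *
cs={n:cam(n) for n in('scene','top')}
px={'soy_bottle':(244,218),'pepper_mill':(350,222),'steel_shaker':(141,223),'paste_pot':(397,228)}
for l,p in px.items():
    g=onz(cs['top'],p,prof[l][-1][0]*.8)[:2];pairs=[]
    for n,c in cs.items():
        m=mask(c,solid(l,*g))
        ds=[d for k in px for d in env.silhouettes(n,k)]
        d=max(ds,key=lambda d:iou(m,d['region']));pairs.append((c,d['region']))
    print(l,g,'both',*fit(pairs,l,g),'scene',*fit(pairs[:1],l,g),'top',*fit(pairs[1:],l,g))
for n,c in cs.items():
    P=[]
    for d in env.silhouettes(n,'saucer_a'):
        k,_=cv2.findContours(d['region'].astype(np.uint8),0,1)
        k=max(k,key=cv2.contourArea).reshape(-1,2)
        w=np.array([onz(c,q,.02)[:2] for q in k]);(u,v),sz,an=cv2.minAreaRect((w*1e4).astype(np.float32))
        print(n,u/1e4,v/1e4,np.array(sz)/1e4,an,d['confidence'])
print([onz(cs['top'],p,z) for p,z in(((197,226),.04),((301,208),.06),((365,260),.1),((150,140),.136))])
E
```

```text
soy_bottle [0.435 0.07 ] both [0.4373 0.0691] 0.8586469023185102 scene [0.4388 0.0681] 0.8605990783410138 top [0.4368 0.0708] 0.8938053097345132
pepper_mill [ 0.4228 -0.1979] both [ 0.427  -0.2008] 0.43715341959334564 scene [ 0.427  -0.2008] 0.8743068391866913 top [ 0.4228 -0.1979] 0.0
steel_shaker [0.4281 0.3371] both [0.4304 0.3406] 0.910896125619847 scene [0.429 0.339] 0.9177288528389339 top [0.4305 0.3439] 0.9201954397394136
paste_pot [ 0.4077 -0.3289] both [ 0.4093 -0.3365] 0.8866601280930211 scene [ 0.4099 -0.3366] 0.8888888888888888 top [ 0.4077 -0.3352] 0.9007782101167315
scene 0.63961640625 0.16322593994140625 [0.1016 0.1014] 89.44950103759766 0.89
scene 0.640804248046875 -0.04831727905273438 [0.107 0.109] 1.5268189907073975 0.88
scene 0.6451439453125 -0.1514272705078125 [0.1012 0.1052] 1.8114750385284424 0.82
scene 0.63968427734375 0.055669970703125 [0.1006 0.1032] 0.8134483098983765 0.76
scene 0.4020099365234375 -0.34998466796875 [0.1287 0.057 ] 55.59227752685547 0.26
top 0.6405271484375 0.05884790649414062 [0.1034 0.0999] 89.2592544555664 0.92
top 0.6427779296875 -0.1502919677734375 [0.1003 0.101 ] 0.8584153652191162 0.83
top 0.638819189453125 0.16331761474609374 [0.095  0.0999] 89.84913635253906 0.61
top 0.6405919921875 -0.046949493408203126 [0.103  0.1028] 89.25921630859375 0.6
[array([0.4202, 0.1973, 0.04  ]), array([ 0.4628, -0.0781,  0.06  ]), array([ 0.3278, -0.2284,  0.1   ]), array([0.6303, 0.3017, 0.136 ])]
```

The fits agree across both cameras, and the saucers sit at the right 105 mm spacing. I'll use one fixed tool orientation, with tool y = world x, tool x = world y and tool z down.

```bash
python3 -m handwheel '0 0 1 0 0 0 1;0 0 1 0 0 0 1;0 0 1 0 0 0 1;0 0 1 0 0 0 1;0 0 1 0 0 0 1;0 0 1 0 0 0 1;0 0 1 0 0 0 1;0 0 1 0 0 0 1;0 0 0.13 0 0 0 1;0 0 0 0 0 0 1'
cat > go.py <<'E'
import sys
from h import *
from scipy.spatial.transform import Rotation as R
np.set_printoptions(precision=4,suppress=True)
s=env.observe();M=R.from_rotvec(s['tool_rot']).as_matrix()
t=np.array([float(v) for v in sys.argv[1:4]])
W=np.array([[0,1,0],[1,0,0],[0,0,-1.]])
print('t',round(s['time'],2),'pos',s['ee_pos'],'gap',round(s['finger_gap'],4),'ff',s['finger_force'],'F',s['contact_force'])
print('units',M.T@(t-s['ee_pos'])/.025,'turn',R.from_matrix(M.T@W).as_rotvec()/np.radians(8),'q',s['joints'])
E
python3 go.py 0.4304 0.3406 0.13
```

```text
time: 3.75
ee_pos: [0.2849, 0.6119, 0.1958]
tool_rot: [-2.219, -2.223, -0.0]
contact_force: [0.2, -0.2, 0.3]
finger_gap: 0.085
finger_force: 0.0
t 3.75 pos [0.2849 0.6119 0.1958] gap 0.085 ff 0.0 F [ 0.2423 -0.2027  0.3133]
units [-10.8635   5.7986   2.6322] turn [ 0.0001 -0.0001  0.013 ] q [ 1.0981  0.2639  1.604  -0.      1.2737  1.0963]
```

```bash
python3 -m handwheel '0 0 0 -1 0.6 0 1;0 0 0 -1 0.6 0 1;0 0 0 -1 0.6 0 1;0 0 0 -1 0.6 0 1;0 0 0 -1 0.6 0 1;0 0 0 -1 0.6 0 1;0 0 0 -1 0.6 0 1;0 0 0 -1 0.6 0 1;0 0 0 -1 0.6 0 1;0 0 0 -1 0.4 0 1' >/dev/null;  python3 -m handwheel '0 0 0 -0.86 0 0 1;0 0 0 0 0 1 1;0 0 0 0 0 1 1;0 0 0 0 0 0.6 1;0 0 0 0 0 0 1;0 0 0 0 0 0 1;0 0 0 0 0 0 1;0 0 0 0 0 0 1;0 0 0 0 0 0 1;0 0 0 0 0 0 1'; python3 go.py 0.4304 0.3406 0.03
python3 - <<'E'
from h import *
cam('wrist','w1.png')
E
```

```text
time: 6.25
ee_pos: [0.4299, 0.3404, 0.1309]
tool_rot: [2.222, 2.221, 0.0]
contact_force: [0.3, -0.4, -0.7]
finger_gap: 0.0851
finger_force: 0.0
t 6.25 pos [0.4299 0.3404 0.1309] gap 0.0851 ff 0.0 F [ 0.2514 -0.3765 -0.7039]
units [0.0072 0.0187 4.0351] turn [ 0.0006 -0.0005 -0.0011] q [0.6243 0.076  1.9462 0.     1.1193 0.6244]
```

View pics/w1.png

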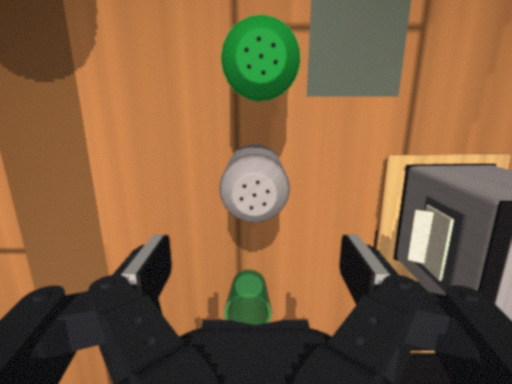

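The shaker is at (255,185), centred between the fingers at about x=255, and the neighbours are clear. I'll descend and grip.

```bash
python3 -m handwheel '0 0 0 0 0 1 1;0 0 0 0 0 1 1;0 0 0 0 0 1 1;0 0 0 0 0 0.6 1;0 0 0 0 0 0.4 1;0 0 0 0 0 0 0;0 0 0 0 0 0 0;0 0 0 0 0 0 0;0 0 0 0 0 0 0;0 0 0 0 0 0 0'; python3 go.py 0.641 -0.047 0.15
```

```text
time: 7.55
ee_pos: [0.4308, 0.3411, 0.0321]
tool_rot: [2.221, 2.221, 0.004]
contact_force: [-1.5, 0.1, 6.0]
finger_gap: 0.0562
finger_force: 64.5
t 7.55 pos [0.4308 0.3411 0.0321] gap 0.0562 ff 64.45456678513438 F [-1.4511  0.0663  5.9722]
units [-15.5165   8.4214  -4.7232] turn [ 0.0128 -0.0103 -0.0014] q [0.6244 0.1866 2.025  0.0002 0.9277 0.6245]
```

```bash
python3 -m handwheel '0 0 0 0 0 -0.4 0;0 0 0 0 0 -0.4 0;0 0 0 0 0 -0.8 0;0 0 0 0 0 -1 0;0 0 0 0 0 -1 0;0 0 0 0 0 -1 0;0 0 0 0 0 -0.2 0;0 0 0 0 0 0 0;0 0 0 0 0 0 0;0 0 0 0 0 0 0'; python3 go.py 0.641 -0.047 0.15;python3 - <<'E'
from h import *
a=cam('wrist')['frame'];b=cam('scene')['frame'][130:330,270:470]
b=cv2.resize(b,None,fx=1.92,fy=1.92,interpolation=2)
cv2.imwrite('pics/w2.png',cv2.resize(np.hstack([a,b]),None,fx=.88,fy=.88)[:,:,::-1])
E
```

```text
time: 8.8
ee_pos: [0.4291, 0.3398, 0.1494]
tool_rot: [-2.221, -2.221, 0.004]
contact_force: [-0.1, -0.4, -2.7]
finger_gap: 0.056
finger_force: 64.0
t 8.8 pos [0.4291 0.3398 0.1494] gap 0.056 ff 64.01293212315068 F [-0.1312 -0.4206 -2.6878]
units [-15.4716   8.4769  -0.018 ] turn [-0.014   0.0102 -0.0013] q [ 0.6243  0.0596  1.9276 -0.      1.1568  0.6245]
```

View pics/w2.png

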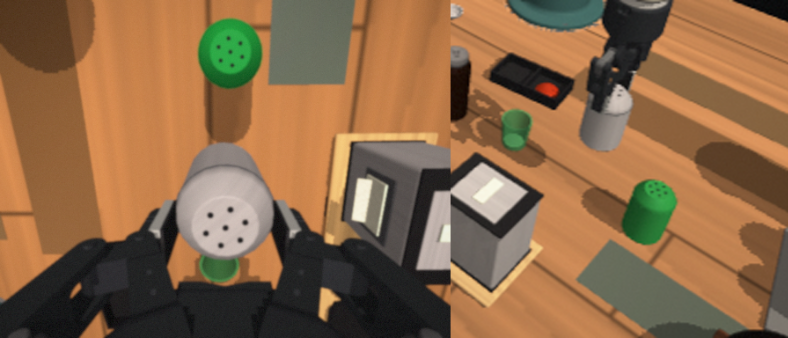

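The steel shaker is held upright between the pads. Now over to saucer c.

```bash
python3 -m handwheel '0 0 0 -0.5 0.25 0 0;0 0 0 -1 0.55 0 0;0 0 0 -1 0.55 0 0;0 0 0 -1 0.55 0 0;0 0 0 -1 0.55 0 0;0 0 0 -1 0.55 0 0;0 0 0 -1 0.55 0 0;0 0 0 -1 0.55 0 0;0 0 0 -1 0.55 0 0;0 0 0 -1 0.55 0 0' >/dev/null;python3 -m handwheel '0 0 0 -1 0.55 0 0;0 0 0 -1 0.55 0 0;0 0 0 -1 0.55 0 0;0 0 0 -1 0.55 0 0;0 0 0 -1 0.55 0 0;0 0 0 -0.6 0.4 0 0;0 0 0 -0.37 0.13 0 0;0 0 0 0 0 0 0;0 0 0 0 0 0 0;0 0 0 0 0 0 0'; python3 go.py 0.641 -0.047 0.048
```

```text
time: 11.4
ee_pos: [0.6415, -0.0456, 0.1508]
tool_rot: [-2.22, -2.222, -0.0]
contact_force: [-0.2, 0.0, -1.4]
finger_gap: 0.0562
finger_force: 64.0
t 11.4 pos [ 0.6415 -0.0456  0.1508] gap 0.0562 ff 64.02112767565995 F [-0.176   0.0282 -1.3752]
units [-0.0579 -0.0193  4.1124] turn [-0.0014 -0.0016  0.0059] q [-0.1098  0.235   1.7242  0.0002  1.1826 -0.1107]
```

```bash
python3 -m handwheel '0 0 0 0 0 1 0;0 0 0 0 0 1 0;0 0 0 0 0 1 0;0 0 0 0 0 0.5 0;0 0 0 0 0 0.3 0;0 0 0 0 0 0 0;0 0 0 0 0 0 0;0 0 0 0 0 0 0;0 0 0 0 0 0 0;0 0 0 0 0 0 0'; python3 go.py 0.641 -0.047 0.048
python3 - <<'E'
from fit import *
c=cam('scene','s3.png')
for z in(.022,.026):
    for d in env.silhouettes('scene','steel_shaker')[:3]: print(d['confidence'],d['position'],fit([(c,d['region'])],'steel_shaker',(.641,-.047),z))
E
```

```text
time: 12.65
ee_pos: [0.642, -0.0464, 0.056]
tool_rot: [2.221, 2.221, 0.0]
contact_force: [-0.6, -0.2, -2.2]
finger_gap: 0.056
finger_force: 64.0
t 12.65 pos [ 0.642  -0.0464  0.056 ] gap 0.056 ff 64.04380015097558 F [-0.593  -0.2161 -2.1709]
units [-0.022  -0.0382  0.3219] turn [ 0.0025  0.0003 -0.0014] q [-0.1109  0.3215  1.8018 -0.      1.018  -0.1107]
0.95 [386.2, 251.7] (array([ 0.641, -0.047]), np.float64(0.0))
0.63 [189.2, 195.5] (array([ 0.6433, -0.0459]), np.float64(0.8801054018445322))
0.47 [218.4, 223.5] (array([ 0.641, -0.047]), np.float64(0.0))
0.95 [386.2, 251.7] (array([ 0.641, -0.047]), np.float64(0.0))
0.63 [189.2, 195.5] (array([ 0.6458, -0.0419]), np.float64(0.8686605981794538))
0.47 [218.4, 223.5] (array([ 0.641, -0.047]), np.float64(0.0))
```

```bash
python3 -m handwheel '0 0 0 0 0 0.1 0;0 0 0 0 0 0.1 0;0 0 0 0 0 0.05 0;0 0 0 0 0 0.05 0;0 0 0 0 0 0 0;0 0 0 0 0 0 0;0 0 0 0 0 0 0;0 0 0 0 0 0 0;0 0 0 0 0 0 0;0 0 0 0 0 0 0'; python3 go.py 0.641 -0.047 0.048
```

```text
time: 14.05
ee_pos: [0.6419, -0.0464, 0.0483]
tool_rot: [2.221, 2.221, 0.0]
contact_force: [0.2, 0.5, -1.9]
finger_gap: 0.0559
finger_force: 64.1
t 14.05 pos [ 0.6419 -0.0464  0.0483] gap 0.0559 ff 64.08659952459857 F [ 0.1585  0.4699 -1.9201]
units [-0.024  -0.0377  0.0128] turn [ 0.0014  0.0003 -0.0008] q [-0.1108  0.3298  1.8067 -0.      1.0049 -0.1107]
```

No contact yet, so I'll creep down a little further.

```bash
python3 -m handwheel '0 0 0 0 0 0.03 0;0 0 0 0 0 0.03 0;0 0 0 0 0 0 0;0 0 0 0 0 0 0;0 0 0 0 0 0 0;0 0 0 0 0 0 0;0 0 0 0 0 0 0;0 0 0 0 0 0 0;0 0 0 0 0 0 0;0 0 0 0 0 0 0'; python3 go.py 0.641 -0.047 0.048
```

```text
time: 15.3
ee_pos: [0.642, -0.0466, 0.0482]
tool_rot: [2.221, 2.221, 0.0]
contact_force: [-2.9, 0.6, 6.0]
finger_gap: 0.0562
finger_force: 65.0
t 15.3 pos [ 0.642  -0.0466  0.0482] gap 0.0562 ff 65.0195355922915 F [-2.8603  0.5508  6.0142]
units [-0.0174 -0.0396  0.0079] turn [ 0.0027  0.002  -0.0008] q [-0.111   0.3299  1.8068 -0.0003  1.0044 -0.1107]
```

Contact made (+8 N). I'll release, rise and go to the soy bottle.

```bash
python3 -m handwheel '0 0 0 0 0 0 1;0 0 0 0 0 0 1;0 0 0 0 0 0 1;0 0 0 0 0 0 1;0 0 0 0 0 -0.5 1;0 0 0 0 0 -0.8 1;0 0 0 0 0 -1 1;0 0 0 0 0 -1 1;0 0 0 0 0 -1 1;0 0 0 0 0 -0.6 1' >/dev/null; python3 -m handwheel '0 0 0 0.5 -0.9 0 1;0 0 0 0.5 -0.9 0 1;0 0 0 0.5 -0.9 0 1;0 0 0 0.5 -0.9 0 1;0 0 0 0.5 -0.9 0 1;0 0 0 0.5 -0.9 0 1;0 0 0 0.5 -0.9 0 1;0 0 0 0.5 -0.9 0 1;0 0 0 0.5 -0.9 0 1;0 0 0 0.17 -0.1 0 1'; python3 go.py 0.4375 0.0695 0.072;python3 - <<'E'
from fit import *
c=cam('scene')
m=mask(c,solid('steel_shaker',.642,-.0466,.016))
d=max(env.silhouettes('scene','steel_shaker'),key=lambda d:iou(m,d['region']));print(d['confidence'],fit([(c,d['region'])],'steel_shaker',(.641,-.047),.016))
cam('wrist','w4.png')
E
```

```text
time: 17.8
ee_pos: [0.4359, 0.0708, 0.1697]
tool_rot: [2.22, 2.222, 0.001]
contact_force: [0.3, 0.8, -0.5]
finger_gap: 0.0855
finger_force: 0.0
t 17.8 pos [0.4359 0.0708 0.1697] gap 0.0855 ff 0.0 F [ 0.3344  0.8104 -0.4896]
units [-0.0541  0.0617  3.9096] turn [ 0.0043 -0.0006  0.0058] q [ 0.1047 -0.1723  2.1078  0.      1.2054  0.1039]
0.61 (array([ 0.6396, -0.0494]), np.float64(0.8429530201342282))
```

View pics/w4.png

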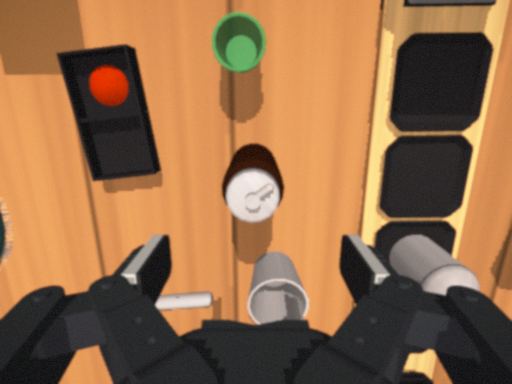

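The shaker stands at (435,265). The soy cap at (253,195) is centred between the fingers and the mug at (278,290) is clear. I'll descend and grip.

```bash
python3 -m handwheel '0 0 0 -0.05 0.06 1 1;0 0 0 0 0 1 1;0 0 0 0 0 1 1;0 0 0 0 0 0.5 1;0 0 0 0 0 0.4 1;0 0 0 0 0 0 0;0 0 0 0 0 0 0;0 0 0 0 0 0 0;0 0 0 0 0 0 0;0 0 0 0 0 0 0'; python3 go.py 0.639 0.163 0.14
```

```text
time: 19.2
ee_pos: [0.4386, 0.0694, 0.0753]
tool_rot: [-2.221, -2.221, -0.0]
contact_force: [-8.3, -0.8, 19.3]
finger_gap: 0.0429
finger_force: 54.8
t 19.2 pos [0.4386 0.0694 0.0753] gap 0.0429 ff 54.79403469886165 F [-8.3484 -0.8207 19.3176]
units [ 3.7437  8.0141 -2.5859] turn [-0.0004 -0.0028 -0.0004] q [ 0.1006 -0.0668  2.2022  0.0005  1.0062  0.1004]
```

Run:
```python
from h import *
a=cam('wrist')['frame'];c=cam('scene');u,v=proj(c,(.437,.07,.1)).astype(int)
b=c['frame'][v-50:v+50,u-50:u+50]
cv2.imwrite('pics/w5.png',cv2.resize(np.hstack([a,cv2.resize(b,(384,384),interpolation=2)]),None,fx=.88,fy=.88)[:,:,::-1])
```

```text
(no output)
```

View pics/w5.png

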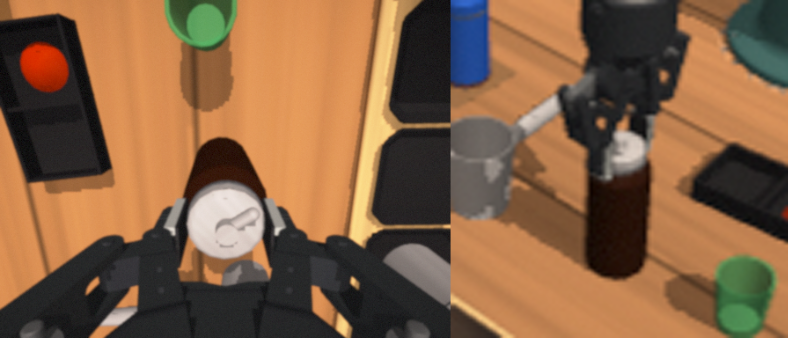

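The pads caught the cap and shoulder (gap 43 mm), not the straight body. I'll open, go a few mm lower and check the tip height against the picture.

```bash
python3 -m handwheel '0 0 0 0 0 0 1;0 0 0 0 0 0 1;0 0 0 0 0 0 1;0 0 0 0 0 0 1;0 0 0 0 0 0.05 1;0 0 0 0 0 0.05 1;0 0 0 0 0 0 1;0 0 0 0 0 0 1;0 0 0 0 0 0 1;0 0 0 0 0 0 1'; python3 go.py 0.4386 0.07 0.067
python3 - <<'E'
from h import *
c=env.camera('wrist');T=c['camera_from_world'];print('wcam',-T[:3,:3].T@T[:3,3],c['intrinsics'][0,0]);cv2.imwrite('pics/w6.png',c['frame'][:,:,::-1])
c=env.camera('scene');u,v=proj(c,(.437,.07,.1)).astype(int);print([(z,proj(c,(.466,.07,z))-(u,v)+50) for z in(.07,.09,.107,.12)])
E
```

```text
time: 20.55
ee_pos: [0.4384, 0.0692, 0.0693]
tool_rot: [2.222, 2.221, 0.0]
contact_force: [0.6, -0.2, 0.2]
finger_gap: 0.0856
finger_force: 0.0
t 20.55 pos [0.4384 0.0692 0.0693] gap 0.0856 ff 0.0 F [ 0.6202 -0.2043  0.2235]
units [0.0338 0.009  0.0923] turn [ 0.0004 -0.0002 -0.001 ] q [ 0.1003 -0.0596  2.2081  0.      0.993   0.1004]
wcam [0.43900372 0.13987154 0.24711345] 285.0967524906273
[(0.07, array([43.24353214, 63.59237669])), (0.09, array([43.53845826, 58.23400569])), (0.107, array([43.795244  , 53.56858885])), (0.12, array([43.99551623, 49.92993872]))]
```

View pics/w6.png

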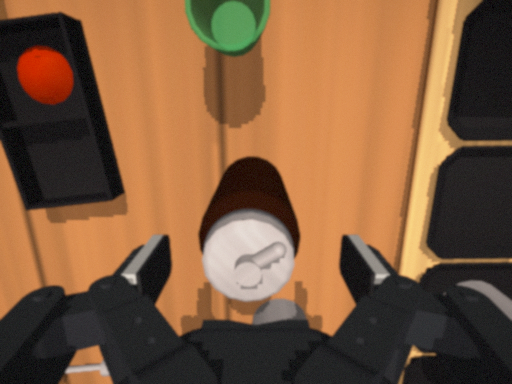

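Run:
```python
from h import *
np.set_printoptions(precision=4,suppress=True)
c=env.camera('wrist');s=env.observe()['ee_pos'];print(s)
for z in(.0,.013,.02,.03,.04,.05): print(z,[proj(c,(s[0]+dx,s[1]+dy,s[2]+z)) for dx in(-.043,.043) for dy in (-.011,.011)])
print('cap',proj(c,(.4375,.0695,.135)),proj(c,(.4375-.0215,.0695,.135)),proj(c,(.4375+.0215,.0695,.135)), 'base',proj(c,(.4375,.0975,0)),'green cup',c['camera_from_world'][:3,:3][2])
```

```text
[0.4384 0.0691 0.0693]
0.0 [array([190.6172, 230.5322]), array([188.4937, 199.7771]), array([317.3187, 230.4206]), array([319.3333, 199.6728])]
0.013 [array([186.1887, 239.1854]), array([183.7586, 206.537 ]), array([321.6297, 239.0628]), array([323.939 , 206.4227])]
0.02 [array([183.5412, 244.3584]), array([180.9176, 210.5928]), array([324.2069, 244.2291]), array([326.7022, 210.4723])]
0.03 [array([179.3841, 252.4812]), array([176.441 , 216.9835]), array([328.2535, 252.3411]), array([331.0561, 216.853 ])]
0.04 [array([174.7119, 261.6104]), array([171.387 , 224.1986]), array([332.8012, 261.4576]), array([335.9712, 224.0564])]
0.05 [array([169.4227, 271.9453]), array([165.6363, 232.4084]), array([337.9492, 271.7777]), array([341.5637, 232.2524])]
cap [251.588  269.2446] [203.4134 269.2922] [299.7499 269.197 ] base [253.1376 155.5878] green cup [ 0.0008 -0.2782 -0.9605]
```

The calibration puts the open pad ends about 45 mm above the reported TCP, which explains the grip on the cap. I'll creep down in small steps and watch the force.

```bash
python3 -m handwheel '0 0 0 0 0 0.04 1;0 0 0 0 0 0.04 1;0 0 0 0 0 0.04 1;0 0 0 0 0 0.04 1;0 0 0 0 0 0 1;0 0 0 0 0 0 1;0 0 0 0 0 0 1;0 0 0 0 0 0 1;0 0 0 0 0 0 1;0 0 0 0 0 0 1'
```

```text
time: 21.95
ee_pos: [0.4383, 0.0691, 0.0653]
tool_rot: [2.222, 2.221, 0.0]
contact_force: [-0.4, 0.5, -0.7]
finger_gap: 0.0854
finger_force: 0.0
```

```bash
python3 -m handwheel '0 0 0 0 0 0.04 1;0 0 0 0 0 0.04 1;0 0 0 0 0 0.04 1;0 0 0 0 0 0.04 1;0 0 0 0 0 0 1;0 0 0 0 0 0 1;0 0 0 0 0 0 1;0 0 0 0 0 0 1;0 0 0 0 0 0 1;0 0 0 0 0 0 1'
```

```text
time: 23.2
ee_pos: [0.4383, 0.0691, 0.0613]
tool_rot: [-2.222, -2.221, 0.0]
contact_force: [-0.5, -0.2, -0.5]
finger_gap: 0.0852
finger_force: 0.0
```

```bash
python3 -m handwheel '0 0 0 0 0 0.04 1;0 0 0 0 0 0.04 1;0 0 0 0 0 0.04 1;0 0 0 0 0 0.04 1;0 0 0 0 0 0.04 1;0 0 0 0 0 0.04 1;0 0 0 0 0 0 1;0 0 0 0 0 0 1;0 0 0 0 0 0 1;0 0 0 0 0 0 1'
python3 - <<'E'
from h import *
a=env.camera('wrist')['frame'];c=cam('scene');u,v=proj(c,(.437,.07,.1)).astype(int)
b=c['frame'][v-50:v+50,u-50:u+50]
cv2.imwrite('pics/w7.png',cv2.resize(np.hstack([a,cv2.resize(b,(384,384),interpolation=2)]),None,fx=.88,fy=.88)[:,:,::-1])
E
```

```text
time: 24.45
ee_pos: [0.4384, 0.0691, 0.0553]
tool_rot: [2.222, 2.221, 0.0]
contact_force: [-1.0, 0.5, 0.2]
finger_gap: 0.0855
finger_force: 0.0
```

View pics/w7.png

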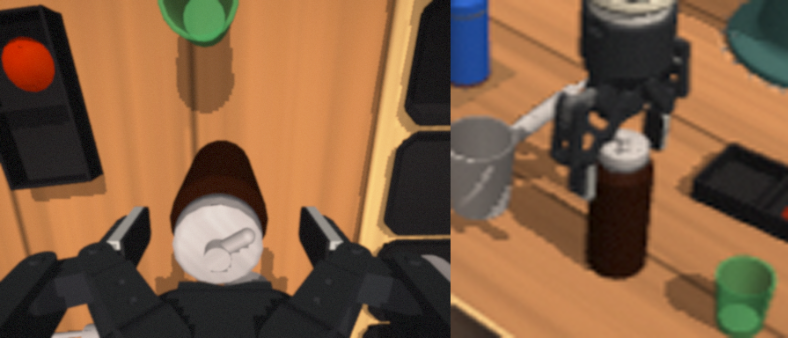

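The finger tip, at (585,195) in the crop, sits about 40 mm above the TCP, and the palm is still well clear of the cap. Another 10 mm down, then grip.

```bash
python3 -m handwheel '0 0 0 0 0 0.05 1;0 0 0 0 0 0.05 1;0 0 0 0 0 0.05 1;0 0 0 0 0 0.05 1;0 0 0 0 0 0.05 1;0 0 0 0 0 0.05 1;0 0 0 0 0 0.05 1;0 0 0 0 0 0.05 1;0 0 0 0 0 0 1;0 0 0 0 0 0 1' | sed -n 2,4p;  python3 -m handwheel '0 0 0 0 0 0 0;0 0 0 0 0 0 0;0 0 0 0 0 0 0;0 0 0 0 0 0 0;0 0 0 0 0 0 0;0 0 0 0 0 0 0;0 0 0 0 0 -0.1 0;0 0 0 0 0 -0.2 0;0 0 0 0 0 0 0;0 0 0 0 0 0 0'
```

```text
ee_pos: [0.4384, 0.0691, 0.0453]
tool_rot: [-2.222, -2.221, 0.0]
contact_force: [-0.3, 0.8, -0.2]
time: 27.05
ee_pos: [0.4382, 0.0691, 0.0526]
tool_rot: [-2.222, -2.221, 0.0]
contact_force: [-0.5, -0.4, -3.3]
finger_gap: 0.0544
finger_force: 63.6
```

The grip is now on the body (54.4 mm). On to saucer a.

```bash
python3 -m handwheel '0 0 0 0 0 -1 0;0 0 0 0 0 -1 0;0 0 0 0.4 0.8 0 0;0 0 0 0.4 0.9 0 0;0 0 0 0.4 0.9 0 0;0 0 0 0.4 0.9 0 0;0 0 0 0.4 0.9 0 0;0 0 0 0.4 0.9 0 0;0 0 0 0.4 0.9 0 0;0 0 0 0.4 0.9 0 0' >/dev/null;  python3 -m handwheel '0 0 0 0.4 0.73 0 0;0 0 0 0.16 0.2 0 0;0 0 0 0 0 0.3 0;0 0 0 0 0 0.5 0;0 0 0 0 0 0.4 0;0 0 0 0 0 0.2 0;0 0 0 0 0 0 0;0 0 0 0 0 0 0;0 0 0 0 0 0 0;0 0 0 0 0 0 0'; python3 go.py 0.639 0.163 0.0613
python3 - <<'E'
from fit import *
c=cam('scene');z=env.observe()['ee_pos'][2]-.0453
m=mask(c,solid('soy_bottle',.64,.163,z))
d=max(env.silhouettes('scene','soy_bottle'),key=lambda d:iou(m,d['region']));print(d['confidence'],fit([(c,d['region'])],'soy_bottle',(.64,.163),z))
E
```

```text
time: 29.55
ee_pos: [0.6394, 0.1632, 0.0683]
tool_rot: [2.221, 2.221, 0.001]
contact_force: [0.4, 0.7, -3.5]
finger_gap: 0.0543
finger_force: 64.8
t 29.55 pos [0.6394 0.1632 0.0683] gap 0.0543 ff 64.77539808489382 F [ 0.4442  0.6783 -3.4678]
units [-0.0071 -0.0179  0.2786] turn [ 0.0055 -0.001  -0.0009] q [ 0.2121  0.3366  1.7563 -0.      1.0479  0.2123]
0.62 (array([0.6423, 0.1638]), np.float64(0.6800699300699301))
```

```bash
python3 -m handwheel '0 0 0 0 0 0.1 0;0 0 0 0 0 0.08 0;0 0 0 0 0 0.06 0;0 0 0 0 0 0.04 0;0 0 0 0 0 0.02 0;0 0 0 0 0 0 0;0 0 0 0 0 0 0;0 0 0 0 0 0 0;0 0 0 0 0 0 0;0 0 0 0 0 0 0'|tail -4; python3 go.py 0.639 0.163 0.0613
```

```text
tool_rot: [-2.221, -2.221, -0.0]
contact_force: [-4.6, -0.2, 6.0]
finger_gap: 0.0545
finger_force: 65.8
t 30.9 pos [0.639  0.1633 0.0619] gap 0.0545 ff 65.81701117800549 F [-4.5521 -0.2228  5.9604]
units [-0.0118 -0.0009  0.0256] turn [-0.0003 -0.0018 -0.0011] q [0.2123 0.3428 1.7609 0.0003 1.0379 0.2123]
```

```bash
python3 -m handwheel '0 0 0 0 0 0 1;0 0 0 0 0 0 1;0 0 0 0 0 0 1;0 0 0 0 0 0 1;0 0 0 0 0 -0.4 1;0 0 0 0 0 -0.9 1;0 0 0 0 0 -1 1;0 0 0 0 0 -1 1;0 0 0 0 0 -1 1;0 0 0 0 0 0 1' >/dev/null;  python3 -m handwheel '0 0 0 -1 -0.6 0 1;0 0 0 -1 -0.6 0 1;0 0 0 -1 -0.6 0 1;0 0 0 -1 -0.6 0 1;0 0 0 -1 -0.6 0 1;0 0 0 -1 -0.6 0 1;0 0 0 -1 -0.6 0 1;0 0 0 -1 -0.6 0 1;0 0 0 -1 -0.6 0 1;0 0 0 -1 -0.6 0 1'|tail -4; python3 -m handwheel '0 0 0 -1 -0.6 0 1;0 0 0 -1 -0.6 0 1;0 0 0 -1 -0.6 0 1;0 0 0 -1 -0.6 0 1;0 0 0 -0.57 -0.08 0 1;0 0 0 0 0 0 1;0 0 0 0 0 0 1;0 0 0 0 0 0 1;0 0 0 0 0 0 1;0 0 0 0 0 0 1'|tail -4;python3 go.py 0.427 -0.201 0.025
python3 - <<'E'
from fit import *
c=cam('scene')
for l,g in(('soy_bottle',(.64,.163)),('steel_shaker',(.641,-.047)),('pepper_mill',(.427,-.201))):
    z=0 if l[0]=='p' else .016
    m=mask(c,solid(l,*g,z));d=max(env.silhouettes('scene',l),key=lambda d:iou(m,d['region']));print(l,d['confidence'],fit([(c,d['region'])],l,g,z))
cam('wrist','w8.png')
E
```

```text
tool_rot: [-2.221, -2.22, 0.001]
contact_force: [0.3, -0.7, 0.0]
finger_gap: 0.0852
finger_force: 0.0
tool_rot: [2.221, 2.222, 0.0]
contact_force: [-0.2, 0.5, -0.6]
finger_gap: 0.0854
finger_force: 0.0
t 34.65 pos [ 0.4272 -0.2008  0.1678] gap 0.0854 ff 0.0 F [-0.1828  0.4813 -0.5514]
units [-0.0084 -0.0101  5.7124] turn [ 0.0006 -0.      0.0034] q [-0.4921 -0.1066  2.0547  0.      1.1935 -0.4926]
soy_bottle 0.7 (array([0.6396, 0.1649]), np.float64(0.8647214854111406))
steel_shaker 0.65 (array([ 0.6428, -0.0479]), np.float64(0.9258278145695364))
pepper_mill 0.57 (array([ 0.427, -0.201]), np.float64(0.8521256931608133))
```

View pics/w8.png

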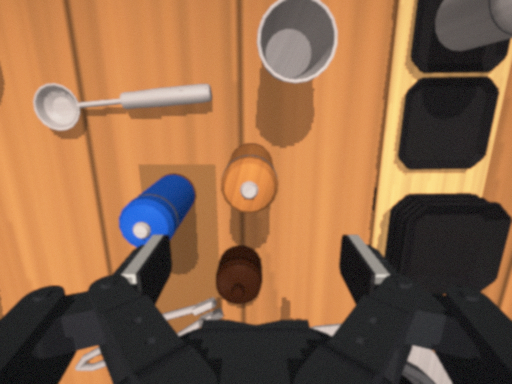

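The mill's button at (250,188) is centred between the fingers. The blue look-alike at (155,210) is near the left finger, so I'll work out its clearance first.

Run:
```python
from fit import *
c=cam('wrist');print('blue top',onz(c,(142,230),.115),'mill top',onz(c,(250,189),.115))
c=cam('scene');g=(.328,-.228)
m=mask(c,solid('pepper_mill',*g));d=max(env.silhouettes('scene','pepper_mill'),key=lambda d:iou(m,d['region']));print(d['position'],fit([(c,d['region'])],'pepper_mill',g))
```

```text
blue top [ 0.3284 -0.2358  0.115 ] mill top [ 0.4236 -0.1983  0.115 ]
[227.8, 126.3] (array([ 0.3249, -0.241 ]), np.float64(0.9306122448979591))
```

```bash
python3 -m handwheel '0 0 0 0 -0.05 1 1;0 0 0 0 0 1 1;0 0 0 0 0 1 1;0 0 0 0 0 1 1;0 0 0 0 0 0.7 1;0 0 0 0 0 0.4 1;0 0 0 0 0 0.3 1;0 0 0 0 0 0.2 1;0 0 0 0 0 0.1 1;0 0 0 0 0 0 1'|sed -n '2p;4p';  python3 -m handwheel '0 0 0 0 0 0 0;0 0 0 0 0 0 0;0 0 0 0 0 0 0;0 0 0 0 0 0 0;0 0 0 0 0 0 0;0 0 0 0 0 0 0;0 0 0 0 0 -0.1 0;0 0 0 0 0 -0.4 0;0 0 0 0 0 -0.5 0;0 0 0 0 0 0 0'; python3 go.py 0.640 0.058 0.041
```

```text
ee_pos: [0.426, -0.2012, 0.0255]
contact_force: [-0.4, -0.2, -0.3]
time: 37.55
ee_pos: [0.4273, -0.2019, 0.052]
tool_rot: [2.219, 2.219, 0.002]
contact_force: [0.1, -0.4, -1.7]
finger_gap: 0.0509
finger_force: 62.2
t 37.55 pos [ 0.4273 -0.2019  0.052 ] gap 0.0509 ff 62.21999301533515 F [ 0.1296 -0.3594 -1.6705]
units [10.3962  8.5058  0.4502] turn [ 0.0226  0.0121 -0.0006] q [-0.4941  0.0183  2.1689  0.      0.9508 -0.494 ]
```

```bash
python3 -m handwheel '0 0 0 0 0 -1 0;0 0 0 0 0 -1 0;0 0 0 0 0 -1 0;0 0 0 0 0 -1 0;0 0 0 1 0.8 -0.1 0;0 0 0 1 0.8 0 0;0 0 0 1 0.8 0 0;0 0 0 1 0.8 0 0;0 0 0 1 0.8 0 0;0 0 0 1 0.8 0 0' >/dev/null;  python3 -m handwheel '0 0 0 1 0.8 0 0;0 0 0 1 0.8 0 0;0 0 0 1 0.8 0 0;0 0 0 1 0.8 0 0;0 0 0 0.4 0.5 0 0;0 0 0 0 0 0 0;0 0 0 0 0 0 0;0 0 0 0 0 0 0;0 0 0 0 0 0 0;0 0 0 0 0 0 0'|tail -4; python3 go.py 0.640 0.058 0.0415
```

```text
tool_rot: [2.222, 2.221, 0.0]
contact_force: [-0.2, 0.4, -2.5]
finger_gap: 0.0509
finger_force: 62.8
t 40.05 pos [0.6382 0.0585 0.153 ] gap 0.0509 ff 62.767618843890034 F [-0.1518  0.405  -2.4642]
units [-0.018   0.0709  4.4593] turn [ 0.0014  0.0001 -0.0052] q [ 0.0525  0.229   1.7274 -0.      1.185   0.0532]
```

```bash
python3 -m handwheel '0 0 0 0 0.07 0.7 0;0 0 0 0 0 1 0;0 0 0 0 0 1 0;0 0 0 0 0 0.8 0;0 0 0 0 0 0.4 0;0 0 0 0 0 0.3 0;0 0 0 0 0 0.1 0;0 0 0 0 0 0.06 0;0 0 0 0 0 0.04 0;0 0 0 0 0 0 0'|tail -4; python3 go.py 0.640 0.058 0.0415
```

```text
tool_rot: [2.221, 2.221, 0.001]
contact_force: [-0.5, 0.3, -2.8]
finger_gap: 0.0511
finger_force: 62.8
t 41.3 pos [0.6404 0.0589 0.0432] gap 0.0511 ff 62.78126032447858 F [-0.4524  0.2848 -2.7602]
units [-0.0352 -0.0145  0.0681] turn [ 0.0047 -0.0003 -0.0011] q [0.053  0.3342 1.8116 0.     0.9952 0.0531]
```

```bash
python3 -m handwheel '0 0 0 -0.03 0 0.03 0;0 0 0 0 0 0.03 0;0 0 0 0 0 0.03 0;0 0 0 0 0 0 0;0 0 0 0 0 0 0;0 0 0 0 0 0 0;0 0 0 0 0 0 0;0 0 0 0 0 0 0;0 0 0 0 0 0 0;0 0 0 0 0 0 0'|tail -5
```

```text
ee_pos: [0.6404, 0.0581, 0.0419]
tool_rot: [2.221, 2.221, 0.001]
contact_force: [-2.5, 0.2, 5.1]
finger_gap: 0.0511
finger_force: 63.5
```

```bash
python3 -m handwheel '0 0 0 0 0 0 1;0 0 0 0 0 0 1;0 0 0 0 0 0 1;0 0 0 0 0 0 1;0 0 0 0 0 -0.4 1;0 0 0 0 0 -0.9 1;0 0 0 0 0 -1 1;0 0 0 0 0 -1 1;0 0 0 0 0 -1 1;0 0 0 0 0 0 1' >/dev/null;  python3 -m handwheel '0 0 0 -1 -0.6 0 1;0 0 0 -1 -0.6 0 1;0 0 0 -1 -0.6 0 1;0 0 0 -1 -0.6 0 1;0 0 0 -1 -0.6 0 1;0 0 0 -1 -0.6 0 1;0 0 0 -1 -0.6 0 1;0 0 0 -1 -0.6 0 1;0 0 0 -1 -0.6 0 1;0 0 0 -1 -0.6 0 1'|tail -4; python3 -m handwheel '0 0 0 -1 -0.6 0 1;0 0 0 -1 -0.6 0 1;0 0 0 -1 -0.6 0 1;0 0 0 -1 -0.6 0 1;0 0 0 -1 -0.6 0 1;0 0 0 -0.76 -0.2 0 1;0 0 0 0 0 0.8 1;0 0 0 0 0 0.8 1;0 0 0 0 0 0 1;0 0 0 0 0 0 1'|tail -4;python3 go.py 0.409 -0.3365 -0.012
python3 - <<'E'
from fit import *
c=cam('scene')
for l,g in(('pepper_mill',(.64,.058)),('paste_pot',(.409,-.3365))):
    z=.016 if g[0]>.6 else 0
    m=mask(c,solid(l,*g,z));d=max(env.silhouettes('scene',l),key=lambda d:iou(m,d['region']));print(l,d['confidence'],fit([(c,d['region'])],l,g,z))
cam('wrist','w9.png')
E
```

```text
tool_rot: [-2.22, -2.22, 0.001]
contact_force: [-0.3, 0.6, 0.1]
finger_gap: 0.0855
finger_force: 0.0
tool_rot: [2.221, 2.221, 0.0]
contact_force: [0.6, 0.5, 0.6]
finger_gap: 0.0856
finger_force: 0.0
t 46.3 pos [ 0.4104 -0.336   0.1083] gap 0.0856 ff 0.0 F [0.5704 0.5307 0.5947]
units [-0.0218 -0.0584  4.8121] turn [0.0015 0.0003 0.0004] q [-0.733   0.064   2.0039  0.0001  1.0735 -0.7331]
pepper_mill 0.72 (array([0.6385, 0.0563]), np.float64(0.9435382685069009))
paste_pot 0.53 (array([ 0.4059, -0.3429]), np.float64(0.950920245398773))
```

View pics/w9.png

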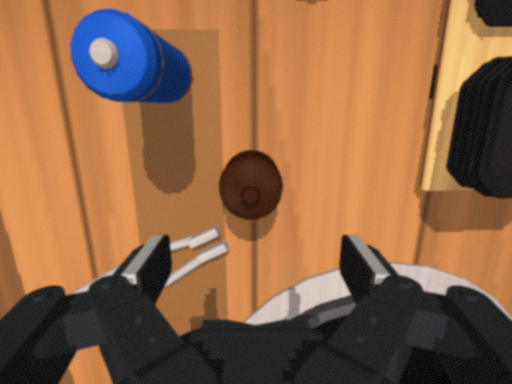

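Run:
```python
from h import *
np.set_printoptions(precision=4,suppress=True)
c=cam('wrist')
for n,p,z in(('knob',(250,196),.063),('tong1',(218,233),.015),('tong1b',(172,245),.015),('tong2',(226,249),.015),('grill',(345,275),.02),('blue',(190,90),.03)):print(n,onz(c,p,z))
```

```text
knob [ 0.4074 -0.3376  0.063 ]
tong1 [ 0.3731 -0.3935  0.015 ]
tong1b [ 0.3241 -0.4072  0.015 ]
tong2 [ 0.3809 -0.412   0.015 ]
grill [ 0.5079 -0.4404  0.02  ]
blue [ 0.3562 -0.2533  0.03  ]
```

```bash
python3 -m handwheel '0 0 0 -0.08 -0.12 1 1;0 0 0 0 0 1 1;0 0 0 0 0 1 1;0 0 0 0 0 0.6 1;0 0 0 0 0 0.4 1;0 0 0 0 0 0.2 1;0 0 0 0 0 0.1 1;0 0 0 0 0 0 1;0 0 0 0 0 0 1;0 0 0 0 0 0 1'|sed -n '2p;4p'
python3 - <<'E'
from h import *
a=env.camera('wrist')['frame'];c=cam('scene');u,v=proj(c,(.437,-.336,.04)).astype(int);print([proj(c,(.455,-.336,z))-(u,v)+40 for z in(0,.02,.04)])
b=c['frame'][v-40:v+40,u-40:u+40]
cv2.imwrite('pics/w10.png',cv2.resize(np.hstack([a,cv2.resize(b,(384,384),interpolation=2)]),None,fx=.88,fy=.88)[:,:,::-1])
E
```

```text
ee_pos: [0.4073, -0.3381, 0.001]
contact_force: [0.4, -0.4, 0.4]
[array([37.58727263, 52.31829117]), array([36.95239908, 47.62981705]), array([36.30416635, 42.84268677])]
```

View pics/w10.png

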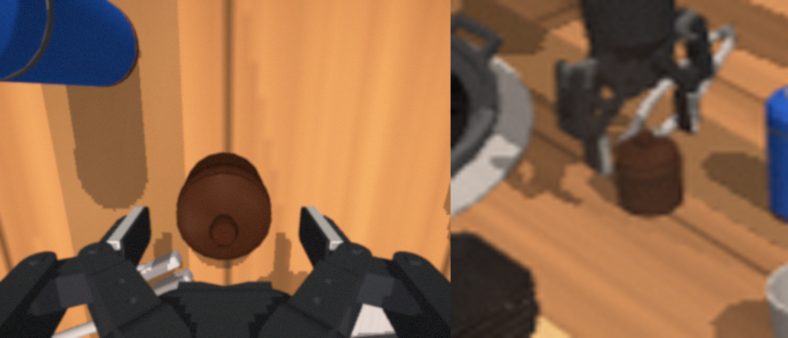

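The finger tips are about 48 mm above the table and the pot is centred between them. I'll descend another 21 mm gently and grip.

```bash
python3 -m handwheel '0 0 0 0 0 0.12 1;0 0 0 0 0 0.12 1;0 0 0 0 0 0.12 1;0 0 0 0 0 0.12 1;0 0 0 0 0 0.12 1;0 0 0 0 0 0.1 1;0 0 0 0 0 0.1 1;0 0 0 0 0 0.04 1;0 0 0 0 0 0 1;0 0 0 0 0 0 1'|sed -n '2p;4p'
```

```text
ee_pos: [0.4071, -0.3379, -0.0204]
contact_force: [-1.0, -0.6, -0.2]
```

```bash
python3 -m handwheel '0 0 0 0 0 0 0;0 0 0 0 0 0 0;0 0 0 0 0 0 0;0 0 0 0 0 0 0;0 0 0 0 0 0 0;0 0 0 0 0 0 0;0 0 0 0 0 -0.1 0;0 0 0 0 0 -0.4 0;0 0 0 0 0 -0.5 0;0 0 0 0 0 0 0'; python3 go.py 0.643 -0.151 -0.0044
```

```text
time: 50.4
ee_pos: [0.4083, -0.3389, 0.0062]
tool_rot: [2.219, 2.219, 0.0]
contact_force: [0.2, -0.3, -2.2]
finger_gap: 0.0562
finger_force: 64.2
t 50.4 pos [ 0.4083 -0.3389  0.0062] gap 0.0562 ff 64.22557245008647 F [ 0.1506 -0.3208 -2.1957]
units [7.5194 9.3879 0.4306] turn [ 0.0179  0.0163 -0.0008] q [-0.7398  0.1889  2.0807  0.      0.8687 -0.7397]
```

Gripped on the body (56.2 mm). Over to saucer d.

```bash
python3 -m handwheel '0 0 0 0 0 -1 0;0 0 0 0 0 -1 0;0 0 0 0 0 -1 0;0 0 0 0.9 0.8 -0.4 0;0 0 0 1 0.9 0 0;0 0 0 1 0.9 0 0;0 0 0 1 0.9 0 0;0 0 0 1 0.9 0 0;0 0 0 1 0.9 0 0;0 0 0 1 0.9 0 0' >/dev/null;  python3 -m handwheel '0 0 0 0.6 0.9 0 0;0 0 0 0 0.9 0 0;0 0 0 0 0.7 0 0;0 0 0 0 0.5 0 0;0 0 0 0 0.2 0 0;0 0 0 0 0 0 0;0 0 0 0 0 0 0;0 0 0 0 0 0 0;0 0 0 0 0 0 0;0 0 0 0 0 0 0'|tail -4; python3 go.py 0.642 -0.151 -0.0044
```

```text
tool_rot: [2.222, 2.221, 0.0]
contact_force: [-0.5, 0.1, -3.4]
finger_gap: 0.0566
finger_force: 64.9
t 52.9 pos [ 0.642  -0.1505  0.0896] gap 0.0566 ff 64.89105435088277 F [-0.5371  0.0712 -3.3658]
units [-0.0213  0.0006  3.7617] turn [ 0.0007  0.0005 -0.0021] q [-0.268   0.3155  1.7413 -0.      1.0847 -0.2677]
```

```bash
python3 -m handwheel '0 0 0 0 0 0.7 0;0 0 0 0 0 1 0;0 0 0 0 0 0.8 0;0 0 0 0 0 0.5 0;0 0 0 0 0 0.3 0;0 0 0 0 0 0.2 0;0 0 0 0 0 0.1 0;0 0 0 0 0 0.05 0;0 0 0 0 0 0.03 0;0 0 0 0 0 0 0'|tail -4; python3 go.py 0.642 -0.151 -0.0044
```

```text
tool_rot: [2.221, 2.221, 0.0]
contact_force: [0.2, 0.2, -3.6]
finger_gap: 0.0565
finger_force: 64.9
t 54.15 pos [ 0.6422 -0.1505 -0.0022] gap 0.0565 ff 64.94160365313292 F [ 0.1943  0.2441 -3.6377]
units [-0.0216 -0.0096  0.0891] turn [ 0.0032  0.0008 -0.0015] q [-0.2679  0.4138  1.7976  0.      0.9297 -0.2677]
```

```bash
python3 -m handwheel '0 0 0 -0.02 0 0.04 0;0 0 0 0 0 0.03 0;0 0 0 0 0 0.03 0;0 0 0 0 0 0 0;0 0 0 0 0 0 0;0 0 0 0 0 0 0;0 0 0 0 0 0 0;0 0 0 0 0 0 0;0 0 0 0 0 0 0;0 0 0 0 0 0 0'|tail -5
```

```text
ee_pos: [0.6422, -0.151, -0.0038]
tool_rot: [2.221, 2.221, 0.0]
contact_force: [-3.2, 1.1, 6.0]
finger_gap: 0.0563
finger_force: 65.8
```

Contact. I'll release, rise and back away, then check everything.

```bash
python3 -m handwheel '0 0 0 0 0 0 1;0 0 0 0 0 0 1;0 0 0 0 0 0 1;0 0 0 0 0 0 1;0 0 0 0 0 -0.4 1;0 0 0 0 0 -0.9 1;0 0 0 0 0 -1 1;0 0 0 0 0 -1 1;0 0 0 0 0 -1 1;0 0 0 0 0 -1 1' >/dev/null;  python3 -m handwheel '0 0 0 0 0 -1 1;0 0 0 0 0 -1 1;0 0 0 0 -1 0 1;0 0 0 0 -1 0 1;0 0 0 0 -1 0 1;0 0 0 -1 -1 0 1;0 0 0 -1 -1 0 1;0 0 0 -1 -1 0 1;0 0 0 -1 -1 0 1;0 0 0 0 0 0 1'|tail -4;python3 - <<'E'
from fit import *
cs={n:cam(n) for n in('scene','top')}
for l,g in(('soy_bottle',(.639,.163)),('pepper_mill',(.64,.058)),('steel_shaker',(.641,-.047)),('paste_pot',(.642,-.151))):
    for n,c in cs.items():
        m=mask(c,solid(l,*g,.016));ds=env.silhouettes(n,l)
        if ds:
            d=max(ds,key=lambda d:iou(m,d['region']));print(l,n,d['confidence'],fit([(c,d['region'])],l,g,.016))
a=cs['scene']['frame'][110:302,110:366];b=cs['top']['frame'][90:210,120:420]
cv2.imwrite('pics/f.png',np.vstack([cv2.resize(a,(450,337)),cv2.resize(b,(450,180))])[:,:,::-1])
E
```

```text
tool_rot: [2.224, 2.217, -0.0]
contact_force: [0.6, 0.5, -0.0]
finger_gap: 0.0854
finger_force: 0.0
soy_bottle scene 0.66 (array([0.6382, 0.1632]), np.float64(0.9085257548845471))
soy_bottle top 0.58 (array([0.6375, 0.1652]), np.float64(0.8918918918918919))
pepper_mill scene 0.89 (array([0.6378, 0.0573]), np.float64(0.9348370927318296))
pepper_mill top 0.76 (array([0.6385, 0.06  ]), np.float64(0.9135559921414538))
steel_shaker scene 0.73 (array([ 0.6416, -0.0523]), np.float64(0.8378016085790885))
steel_shaker top 0.6 (array([ 0.6443, -0.0438]), np.float64(0.9186851211072664))
paste_pot scene 0.71 (array([ 0.6442, -0.1526]), np.float64(0.9266247379454927))
paste_pot top 0.6 (array([ 0.6415, -0.1484]), np.float64(0.930672268907563))
```

View pics/f.png

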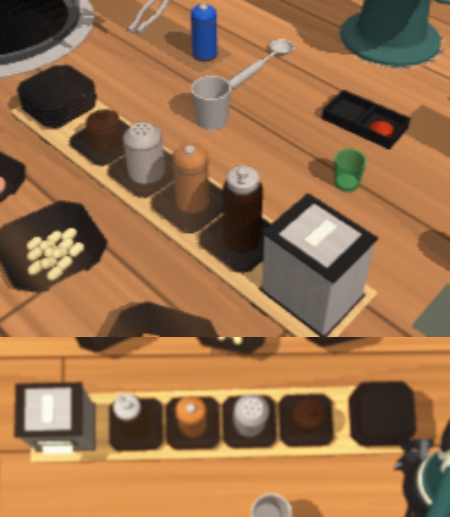

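All four containers stand upright, centred within a few mm on their saucers. They step down from the soy bottle by the napkin dispenser to the pot by the plates.

```bash
python3 -c "
from rig import env
print(env.sign_off())"
```

```text
the job is handed in; nothing more can be done
None
```

The job is handed in: soy bottle, pepper mill, steel shaker and clay pot stand upright on saucers a to d, tallest by the napkin dispenser, each within about 5 mm of its saucer's centre in the final camera check.

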